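Hold the pump cover ready for its screws

TASK

First slide the carriage with the pump housing all the way against its end stop and leave it there. Then pick up the loose cover plate by its rib and hold it level about 2 cm above the housing's open face, turned so that its outline and its three holes line up with the housing's three threaded holes, ready for the screws, never letting it touch the housing or the slide. Finish while holding it there, still in the gripper: do not put it down or let go; leave the screwdriver, tray and jar alone.

Things in the scene. Friction and masses are not known exactly. Their poses are not given: they have to be found in the camera images.
- slide_base: Assembly slide jig, fixed on the table: dark steel bed 340 x 110 mm with two rails; an upright end-stop block closes one end (inner face 152 mm from the bed's centre, top 57 mm above the table). Origin: centre of the bed's underside, on the table. x: along the slide towards the end stop; z up.
- carriage (a joint): Carriage travel in m: 0 at the open end, 0.13 against the end stop (hard limit), growing along slide_base's x. Starts between 0 and 0.05; takes about 3 N to slide; stays where left. The carriage is an aluminium plate 180 x 110 x 12 mm, top 45 mm above the table, carrying the grip post and the pump housing.
- carriage_post (a point): Centre of the top of the carriage's grip post: an upright steel pin, 22 mm in diameter, 55 mm tall above the carriage plate, top 100 mm above the table, on the slide's centre line at the carriage's end away from the stop, 90 mm behind the housing's origin (29 mm free between post and housing).
- housing_base (a point): Aluminium pump housing bolted on the carriage, 50 mm high, open top, two gears inside; flange face 95 mm above the table. Outline (mm): main part x -50 to 30, y -44 to 44; narrower nose x 30 to 66, y -20 to 20. Origin: centre of its underside; flange face at z = 50. Axes as slide_base: the nose points to the end stop.
- cover: Loose steel cover of the housing's outline (mm: main x -50 to 30, y -44 to 44; nose x 30 to 66, y -20 to 20), 6 mm thick, 0.25 to 0.45 kg, flat on the table. On top a flat-sided grip rib: x -28 to 28, y -8 to 8, 36 mm high (top 42 mm above the underside). Origin: under the rib's centre, on the underside, near the centre of mass. x to the nose, z up.
- cover_hole0 (a point): Cover's through hole 0, 9 mm in diameter: corner on the +y side, away from the nose; at x -38, y +32 mm in the cover's frame, point on the underside. It belongs over housing_hole0.
- housing_hole0 (a point): Housing's threaded hole 0, 8 mm in diameter, 30 mm deep: corner on the +y side, away from the nose; at x -38, y +32 mm in the housing's frame, point at its mouth in the flange face.
- cover_hole1 (a point): Cover's through hole 1, 9 mm in diameter: corner on the -y side, away from the nose; at x -38, y -32 mm in the cover's frame, point on the underside. It belongs over housing_hole1.
- housing_hole1 (a point): Housing's threaded hole 1, 8 mm in diameter, 30 mm deep: corner on the -y side, away from the nose; at x -38, y -32 mm in the housing's frame, point at its mouth in the flange face.
- cover_hole2 (a point): Cover's through hole 2, 9 mm in diameter: hole in the nose; at x +54, y 0 mm in the cover's frame, point on the underside. It belongs over housing_hole2.
- housing_hole2 (a point): Housing's threaded hole 2, 8 mm in diameter, 30 mm deep: hole in the nose; at x +54, y 0 mm in the housing's frame, point at its mouth in the flange face.
- screwdriver: Bystander: screwdriver lying on the table. Origin on its axis line at the underside. Leave it alone.
- screw_tray: Bystander: small dark tray 90 x 70 x 30 mm with three screws. Origin: centre of its underside. Leave it alone.
- jar: Bystander: glass jar 72 mm across, 90 mm tall, steel lid. Origin: centre of its underside. Leave it alone.
Not all that is in view belongs to the job. What is shaped like the cover but pink or yellow is not meant.

How it is judged:
On the way, in this order (a step that is already met when the one before it is completed fails the run):
1. the carriage stands against its end stop, the cover still lying on the table (value of joint carriage above 0.126 m and height (world z) of cover below 0.02 m), for 0.2 s.
2. the cover is lifted off the table in the gripper (height (world z) of cover above 0.04 m and contact force between cover and the fingers above 1 N), for 0.2 s.
At the end, for the whole second after the job is handed in: The carriage is within 4 mm of its end stop; the cover is in the gripper, at rest and level (within 0.15 rad), its underside 8 to 35 mm above the housing's flange face at every hole, each of its three holes within 4 mm horizontally of its threaded hole, and it touches neither housing nor slide (value of joint carriage above 0.126 m and horizontal distance between cover_hole0 and housing_hole0 below 0.004 m and z of cover_hole0 in the frame of housing_base between 0.058 and 0.085 m and horizontal distance between cover_hole1 and housing_hole1 below 0.004 m and z of cover_hole1 in the frame of housing_base between 0.058 and 0.085 m and horizontal distance between cover_hole2 and housing_hole2 below 0.004 m and z of cover_hole2 in the frame of housing_base between 0.058 and 0.085 m and angle between cover's own z axis and vertical below 0.15 rad and contact force between cover and the fingers above 1 N and contact force between cover and slide_base below 0.1 N and linear speed of cover below 0.02 m/s and angular speed of cover below 0.2 rad/s); the arm keeps its last pose, push and grip.
It fails at once if the cover touches the housing or the slide (contact force between cover and slide_base above 0.5 N).
It fails at once if the screwdriver is pushed away or knocked over (distance of screwdriver from where it was at the start of the episode above 0.03 m).
It fails at once if the screw tray is pushed away or knocked over (distance of screw_tray from where it was at the start of the episode above 0.03 m or angle between screw_tray's own z axis and vertical above 0.5 rad).
It fails at once if the jar is pushed away or knocked over (distance of jar from where it was at the start of the episode above 0.03 m or angle between jar's own z axis and vertical above 0.5 rad).
It also fails if it takes over 54 s, if anything falls off the work surface, if the arm or the gripper's body presses on something with over 40 N, if the wrist force passes 120 N, or if a joint passes its speed limit or range.

ROBOT

A 6-joint arm with a two-finger parallel gripper is mounted at the origin on the work surface. World frame = base frame: x ahead of the robot, y to its left, z up, the work surface at z = 0. Lengths are in m, angles in rad, forces in N, time in s.
With the tool pointing down it reaches from about 0.25 to 0.725 m from the base axis. Payload 4 kg.
Tool frame: the origin (TCP) lies midway between the tips of the shut fingers; the grasp point (between the pads) lies 19 mm behind it (bot.grip_point_offset is the distance from the TCP to the grasp point, in m); z points along the fingers, y is the line along which they close (so a half turn about z gives the same grasp; the last joint's range is limited). The gripper opens to 85 mm and grips with 20 to 120 N. Pads are 22 mm wide; open, the fingers measure 114 mm over their backs; the gripper's body (76 mm by 85 mm) begins 54 mm behind the grasp point. The pads swing forward as they close: fully open they stand 13 mm farther back than shut.
Start: joints at [1.181, 0.241, 0.005, 1.335, 0, 1.571], TCP at [0.19, 0.462, 0.231] pointing down, gripper open.
Joint ranges: [-2.72, 2.72], [-1.05, 1.87], [-1.09, 1.28], [-1.99, 2.15], [-1.42, 1.44], [-3.14, 3.14]. Speed limits (rad/s): [2.79, 2.79, 3.14, 3.14, 3.14, 3.14].

INTERFACE

Orientations are given as a unit quaternion [x, y, z, w].
In Python, from workcell import bot gives the robot as it stands.
- The arm moves only by the tool step_arm, never from a script. Its argument "targets" is text: rows parted by semicolons, each of 7 numbers parted by spaces: the opening, from -1 (shut) to 1 (fully open), so that 0 is half open, then the shift along the world's x, y, z normalised to -1 to 1, where 1 is 0.5 m, then the turn, a rotation vector about the world's x, y, z normalised to -1 to 1, where 1 is pi/4 rad. In form: gripper x y z wx wy wz; .... A call has 1 to 10 rows; each row is the pose to reach, as a shift and turn from the pose commanded when the call began; what a row does not reach only later rows make up. A row lasts 1/12 s, in which the tool goes at most 41.7 mm and 7.16 degrees, less where a joint would pass 70% of its speed; a pose out of reach is approached as far as the arm can. A call with a number of a shift or a turn outside -1 to 1 is refused whole. A call with a gripper value outside its range is refused whole. The fingers move at their own pace and stop on an object; the grip force is fixed at half the most. Time passes only in rows, so rows that repeat a pose let the fingers close. It gives the time, the measured TCP pose, the force, the opening and the grip force at its end, in the units of the state.
- bot.get_obs(): the state, without advancing time (a new reading comes with each control period).
- bot.camera(name): name is "side" or "top"; returns the picture (480x640x3 uint8, red, green, blue); there is no depth.
- bot.camera_info(name): a dict with "vertical_fov" (degrees; the focal length in pixels is half the picture's height over the tangent of half this angle, whatever the lens; pixels are square), "cx", "cy" (the principal point, pixels), "D" ([k1, k2, p1, p2, k3] as OpenCV has them; the pictures are not rectified), "pose" (4x4, takes a point from camera to world coordinates). Camera axes: x right, y up, looking along -z (the intrinsics and any distortion apply to the point x, -y, -z); pixel columns grow to the right and rows downward; lengths in m; the calibration is good to about 2 mm. A picture is of the moment at which its call begins. camera_info takes no time and is no camera call.
- bot.job_done(): hands the job in; it is judged then, once.
The state is a dict: "clock": time; "joint_pos": joint angles; "joint_vel": joint speeds; "tau": joint torques, N m; "eef_pos": TCP position; "tool_rot": TCP orientation; "ft_force": force on the tool from outside, world axes, zero at the start; "ft_torque": the same for the moment, N m; "grip_width": finger opening in m; "grasp_force": force on a finger pad.
Only numpy, scipy, OpenCV 4.12 (cv2) and the standard library are available. Lean on these libraries where they do the work, as an engineer would, in place of code of your own. Each camera call takes 0.05 s, during which the arm holds its last target. There are 200 camera calls.

## Working session

There is one attempt and no reset: what is moved stays moved. The work goes in short steps, Python scripts to look and compute and a tool call to move; the robot and the scene stay as the last step left them, time stands still between calls to the robot, and variables do not carry over. Pictures are saved under pics/ and viewed, at most 10 in all, crops included, and the job is handed in when it is done.

Besides the shell and the picture viewer there is one more tool, called after "Request:" as name(argument=value, ...), one argument or row to a line, values as JSON. step_arm: Moves the arm, as the interface text tells. Scaled input: -1 to 1 covers 0.5 m each way for a shift and pi/4 rad each way for a turn. Its arguments: {"type":"object","properties":{"targets":{"type":"string"}},"required":["targets"]}

```bash
mkdir -p pics; cat > h.py <<'E'
import numpy as np, cv2
from workcell import bot
def info(n):
    c=bot.camera_info(n); f=240/np.tan(np.radians(c["vertical_fov"])/2)
    return np.array([[f,0,c["cx"]],[0,f,c["cy"]],[0,0,1]]),np.array(c["D"],float),np.array(c["pose"])
def ray(n,uv):
    K,D,T=info(n); p=cv2.undistortPoints(np.array(uv,float).reshape(-1,1,2),K,D)[:,0]
    d=np.c_[p[:,0],-p[:,1],-np.ones(len(p))]@T[:3,:3].T
    return T[:3,3],d
def plane(n,uv,z):
    o,d=ray(n,uv); return o+d*((z-o[2])/d[:,2])[:,None]
def proj(n,P):
    K,D,T=info(n); q=(np.array(P,float).reshape(-1,3)-T[:3,3])@T[:3,:3]*[1,-1,-1]
    return cv2.projectPoints(q,np.zeros(3),np.zeros(3),K,D)[0][:,0]
def shot(n,f):
    im=np.array(bot.camera(n))[:,:,::-1].copy(); cv2.imwrite("pics/"+f,im); return im
E
python3 - <<'E'
from h import *
for n in("top","side"):
    shot(n,n+"0.png"); K,D,T=info(n); print(n,K[0,0],D,T.round(3).tolist())
o=bot.get_obs(); print({k:np.round(v,3) for k,v in o.items()})
E
```

```text
top 529.1358356996475 [-0.01930625  0.          0.          0.          0.        ] [[0.004, 0.996, -0.093, 0.436], [-1.0, 0.004, -0.001, -0.012], [-0.001, 0.093, 0.996, 1.581], [0.0, 0.0, 0.0, 1.0]]
side 623.7628299693583 [-0.08520389  0.          0.          0.          0.        ] [[-0.999, 0.032, -0.041, 0.486], [-0.052, -0.708, 0.704, 1.234], [-0.006, 0.705, 0.709, 1.329], [0.0, 0.0, 0.0, 1.0]]
{'clock': np.float64(0.1), 'joint_pos': array([1.181, 0.241, 0.004, 1.335, 0.   , 1.571]), 'joint_vel': array([-0.001,  0.   ,  0.003,  0.001, -0.002,  0.   ]), 'tau': array([-1.0000e-03, -3.7314e+01,  2.5301e+01,  1.1000e-02, -0.0000e+00,
        0.0000e+00]), 'eef_pos': array([0.19 , 0.462, 0.231]), 'tool_rot': array([ 0.194,  0.981, -0.001, -0.   ]), 'ft_force': array([-0.392,  0.161, -0.464]), 'ft_torque': array([-0.031, -0.006,  0.071]), 'grasp_force': np.float64(0.0), 'grip_width': np.float64(0.086)}
```

View pics/top0.png

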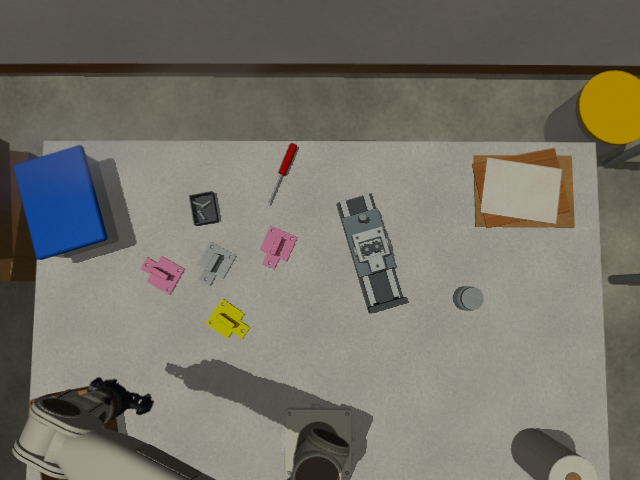

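View pics/side0.png

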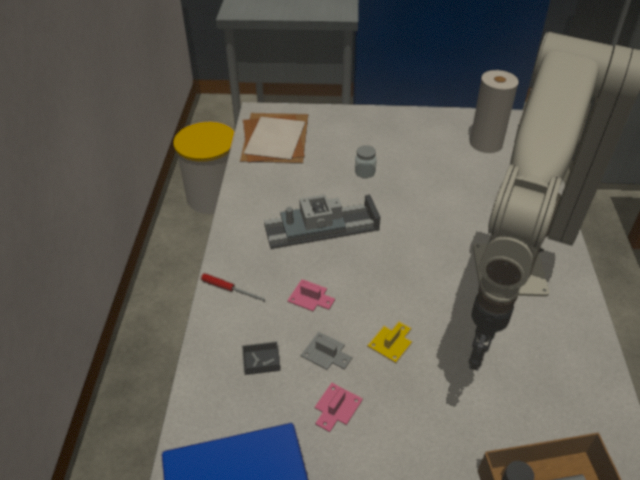

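The top picture shows the slide at (372,252), end stop at its lower end (388,303) and post at (364,217). Candidates for the cover are grey (217,263), pink (278,247), pink (163,273) and yellow (229,319). The description says steel, so I choose the grey one and check it in a crop.

```bash
python3 - <<'E'
from h import *
im=cv2.imread("pics/top0.png")
a=cv2.resize(im[230:295,185:250],None,fx=6,fy=6,interpolation=cv2.INTER_CUBIC)[:390,:390]
b=cv2.resize(im[190:316,325:415],None,fx=4.4,fy=4.4,interpolation=cv2.INTER_CUBIC)
c=np.zeros((560,800,3),np.uint8); c[:390,:390]=a; c[:b.shape[0],400:400+b.shape[1]]=b[:560,:400]
for i in range(0,65,10): cv2.putText(c,str(185+i),(i*6,400),0,.3,(255,)*3); cv2.putText(c,str(230+i),(0,i*6+4),0,.3,(0,0,255))
for i in range(0,90,10): cv2.putText(c,str(325+i),(400+int(i*4.4),558),0,.3,(0,255,255))
for i in range(0,126,10): cv2.putText(c,str(190+i),(400,int(i*4.4)+4),0,.3,(0,0,255))
cv2.imwrite("pics/crop0.png",c)
g=cv2.cvtColor(im,cv2.COLOR_BGR2HSV)
print(im[275,208],im[263,225],im[263,240],im[300,150], im[250,225])
E
```

```text
[128 134 130] [136 143 139] [139 150 152] [137 147 150] [131 137 135]
```

View pics/crop0.png

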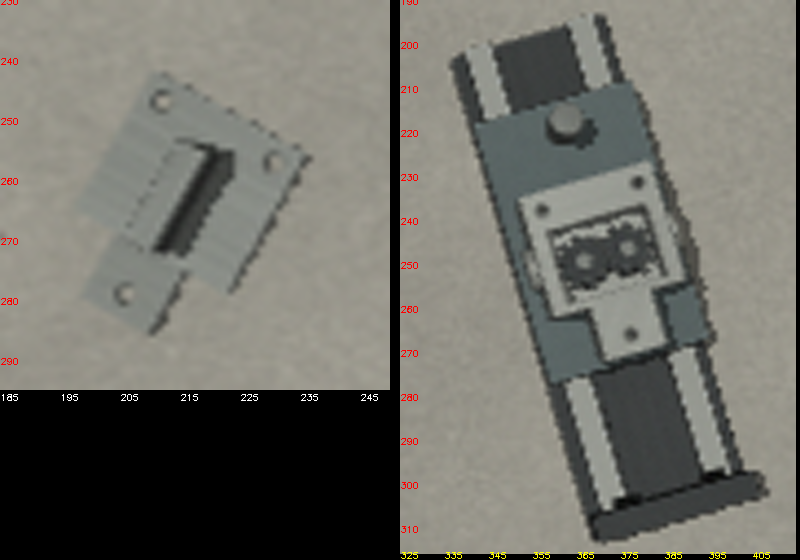

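Crop: the grey cover has holes at about (211.8,246.8), (230.7,257.2) and nose (205.7,278.8). The housing holes are at (356.9,237.3), (378.5,231.0) and nose (376.9,265.5), with the post at (362.5,216.9).

```bash
cat >> h.py <<'E'
H=np.array([[-38,32],[-38,-32],[54,0]])/1e3
def fit(P,M=H):  # planar rigid fit: world = R(th) M + t, residual mm
    P=np.array(P)[:,:2]; A=(M-M.mean(0))@[1,1j]; B=(P-P.mean(0))@[1,1j]
    th=np.angle((A.conj()*B).sum()); R=np.array([[np.cos(th),-np.sin(th)],[np.sin(th),np.cos(th)]])
    t=P.mean(0)-R@M.mean(0); return t,th,(P-(M@R.T+t))*1e3
E
python3 - <<'E'
from h import *
c=plane("top",[(230.7,257.2),(211.8,246.8),(205.7,278.8)],.006)
h=plane("top",[(378.5,231.0),(356.9,237.3),(376.9,265.5)],.095)
for nm,P in(("cover",c),("housing",h)):
    for q in(P,P[[1,0,2]]):
        t,th,r=fit(q); print(nm,t.round(4),th.round(3),np.degrees(th).round(1),np.abs(r).max().round(1))
t,th,r=fit(h if np.abs(fit(h)[2]).max()<5 else h[[1,0,2]]); u=np.array([np.cos(th),np.sin(th)])
print("post pred",t-.09*u,"meas",plane("top",[(362.5,216.9)],.1))
s=plane("top",[(337.5,203),(371,194)],.02); print("bed far end",s)
e=plane("top",[(370,309),(407,298)],.057); print("stop outer",e, "housing-to-stop", (e[:,:2]-t)@u)
o=bot.get_obs(); print(o["eef_pos"],o["tool_rot"])
E
```

```text
cover [0.5146 0.3104] 2.638 151.1 0.6
cover [0.5147 0.3104] 2.627 150.5 56.7
housing [ 0.5573 -0.1485] -2.858 -163.8 0.2
housing [ 0.5573 -0.1485] -2.865 -164.2 61.5
post pred [ 0.64369155 -0.12336077] meas [[ 0.64216918 -0.12299239  0.1       ]]
bed far end [[ 0.69480511 -0.0545004   0.02      ]
 [ 0.72245987 -0.154576    0.02      ]]
stop outer [[ 0.38263827 -0.14700625  0.057     ]
 [ 0.41434561 -0.25318427  0.057     ]] housing-to-stop [0.16726647 0.16648109]
[0.18976962 0.46199216 0.23050183] [ 1.93655152e-01  9.81069214e-01 -9.16491838e-04 -1.98242920e-04]
```

Both three-hole fits agree to under 1 mm. The cover is at (0.515, 0.310) with yaw 151°. The housing is at (0.557, -0.149) with yaw -164°, and the post measurement agrees with it. I'll grip the post and slide the carriage along (-0.960, -0.279).

Request:
step_arm(
  targets="1 0.5 -0.6 0 0 0 0.856; 1 0.5 -0.6 0 0 0 0.856; 1 0.5 -0.6 0 0 0 0.856; 1 0.5 -0.6 0 0 0 0.856; 1 0.5 -0.6 0 0 0 0.856; 1 0.5 -0.6 0 0 0 0.856; 1 0.5 -0.6 0 0 0 0.856; 1 0.5 -0.6 0 0 0 0.856; 1 0.5 -0.6 0 0 0 0.856; 1 0.5 -0.6 0 0 0 0.856",
)

```text
clock: 0.93
eef_pos: [0.4363, 0.1658, 0.231]
tool_rot: [-0.141, 0.99, 0.0, -0.0]
ft_force: [0.2, 1.2, 0.7]
grip_width: 0.0849
grasp_force: 0.0
```

Request:
step_arm(
  targets="1 0.406 -0.57 0 0 0 0; 1 0.406 -0.57 0 0 0 0; 1 0.406 -0.57 0 0 0 0; 1 0.406 -0.57 0 0 0 0; 1 0.406 -0.57 0 0 0 0; 1 0.406 -0.57 0 0 0 0; 1 0.406 -0.57 0 0 0 0; 1 0.406 -0.57 0 0 0 0; 1 0.406 -0.57 0 0 0 0; 1 0.406 -0.57 0 0 0 0",
)

```text
clock: 1.77
eef_pos: [0.6399, -0.1215, 0.229]
tool_rot: [-0.138, 0.99, -0.0, -0.001]
ft_force: [-0.9, 1.0, -1.0]
grip_width: 0.0855
grasp_force: 0.0
```

Request:
step_arm(
  targets="1 0 0 -0.16 0 0 0; 1 0 0 -0.25 0 0 0; 1 0 0 -0.32 0 0 0; 1 0 0 -0.32 0 0 0; 1 0 0 -0.32 0 0 0; 1 0 0 -0.32 0 0 0; 1 0 0 -0.32 0 0 0",
)

```text
clock: 2.35
eef_pos: [0.6399, -0.117, 0.0735]
tool_rot: [-0.141, 0.99, -0.0, 0.001]
ft_force: [-0.1, -0.2, 0.5]
grip_width: 0.0857
grasp_force: 0.0
```

Request:
step_arm(
  targets="-0.6 0 0 0 0 0 0; -0.6 0 0 0 0 0 0; -0.6 0 0 0 0 0 0; -0.6 0 0 0 0 0 0; -0.6 0 0 0 0 0 0; -0.6 0 0 0 0 0 0; -0.6 0 0 0 0 0 0; -0.6 0 0 0 0 0 0",
)

```text
clock: 3.02
eef_pos: [0.6422, -0.1254, 0.0745]
tool_rot: [-0.138, 0.99, -0.008, 0.003]
ft_force: [3.5, -18.5, 2.9]
grip_width: 0.0202
grasp_force: 58.6
```

Request:
step_arm(
  targets="-0.6 -0.0192 -0.0056 0 0 0 0; -0.6 -0.0384 -0.0112 0 0 0 0; -0.6 -0.0576 -0.0167 0 0 0 0; -0.6 -0.0768 -0.0223 0 0 0 0; -0.6 -0.096 -0.0279 0 0 0 0; -0.6 -0.115 -0.0335 0 0 0 0; -0.6 -0.134 -0.039 0 0 0 0; -0.6 -0.134 -0.039 0 0 0 0; -0.6 -0.134 -0.039 0 0 0 0",
)

```text
clock: 3.77
eef_pos: [0.5749, -0.1454, 0.0745]
tool_rot: [-0.138, 0.99, -0.008, 0.003]
ft_force: [2.3, -18.7, 1.7]
grip_width: 0.0201
grasp_force: 61.0
```

Request:
step_arm(
  targets="-0.6 -0.0096 -0.0028 0 0 0 0; -0.6 -0.0144 -0.0042 0 0 0 0; -0.6 -0.0192 -0.0056 0 0 0 0; -0.6 -0.0192 -0.0056 0 0 0 0",
)

```text
clock: 4.1
eef_pos: [0.5669, -0.1477, 0.0745]
tool_rot: [-0.138, 0.99, -0.008, 0.004]
ft_force: [5.4, -18.7, 0.3]
grip_width: 0.02
grasp_force: 60.9
```

Request:
step_arm(
  targets="-0.6 -0.0048 -0.0014 0 0 0 0; -0.6 -0.0096 -0.0028 0 0 0 0; -0.6 -0.0096 -0.0028 0 0 0 0; -0.6 -0.0096 -0.0028 0 0 0 0",
)

```text
clock: 4.43
eef_pos: [0.5627, -0.149, 0.0745]
tool_rot: [-0.138, 0.99, -0.008, 0.005]
ft_force: [7.6, -18.4, -0.8]
grip_width: 0.0199
grasp_force: 60.8
```

Request:
step_arm(
  targets="-0.6 -0.0048 -0.0014 0 0 0 0; -0.6 -0.0096 -0.0028 0 0 0 0; -0.6 -0.0096 -0.0028 0 0 0 0; -0.6 -0.0096 -0.0028 0 0 0 0",
)

```text
clock: 4.77
eef_pos: [0.5627, -0.149, 0.0746]
tool_rot: [-0.139, 0.99, -0.007, 0.009]
ft_force: [19.6, -14.7, -9.3]
grip_width: 0.0203
grasp_force: 59.8
```

The carriage stopped after 83 mm with the force rising, so it looks to be at the stop. I'll release, rise and head back towards the cover.

Request:
step_arm(
  targets="1 0 0 0 0 0 0; 1 0 0 0 0 0 0; 1 0 0 0 0 0 0; 1 0 0 0 0 0 0; 1 0 0 0 0 0 0; 1 0 0 0 0 0 0; 1 0 0 0.15 0 0 0; 1 0 0 0.25 0 0 0; 1 0 0 0.32 0 0 0; 1 0 0 0.32 0 0 0",
)

```text
clock: 5.6
eef_pos: [0.5526, -0.1422, 0.2342]
tool_rot: [-0.141, 0.99, -0.0, 0.001]
ft_force: [0.9, -0.3, 1.2]
grip_width: 0.0855
grasp_force: 0.0
```

Request:
step_arm(
  targets="1 -0.09 0.8 0 0 0 -1; 1 -0.09 0.8 0 0 0 -1; 1 -0.09 0.8 0 0 0 -1; 1 -0.09 0.8 0 0 0 -1; 1 -0.09 0.8 0 0 0 -1; 1 -0.09 0.8 0 0 0 -1; 1 -0.09 0.8 0 0 0 -1; 1 -0.09 0.8 0 0 0 -1; 1 -0.09 0.8 0 0 0 -1; 1 -0.09 0.8 0 0 0 -1",
)

```text
clock: 6.43
eef_pos: [0.5074, 0.2528, 0.2314]
tool_rot: [0.249, 0.969, -0.0, 0.0]
ft_force: [0.5, -0.4, 0.3]
grip_width: 0.0855
grasp_force: 0.0
```

```bash
python3 - <<'E'
from h import *
im=shot("top","top1.png"); shot("side","side1.png")
u=np.array([np.cos(-2.858),np.sin(-2.858)]); t=np.array([.5573,-.1485])+.083*u; R=np.array([[u[0],-u[1]],[u[1],u[0]]])
P=H@R.T+t; px=proj("top",np.c_[P,[.095]*3]); print(px.round(1),t)
g=cv2.cvtColor(im,cv2.COLOR_BGR2GRAY); m=[]
for x,y in px:
    x0,y0=int(x)-5,int(y)-5; w=g[y0:y0+11,x0:x0+11].astype(float); w=np.clip(np.median(w)-25-w,0,None)
    yy,xx=np.mgrid[:11,:11]; m.append((x0+(w*xx).sum()/w.sum(),y0+(w*yy).sum()/w.sum()))
print(np.round(m,1)); f=fit(plane("top",m,.095)); print(f)
cv2.imwrite("pics/c1.png",cv2.resize(im[220:320,330:420],None,fx=6,fy=6,interpolation=cv2.INTER_CUBIC))
o=bot.get_obs(); print(o["eef_pos"],o["tool_rot"],o["clock"])
E
```

```text
[[386.9 259.3]
 [365.1 265.5]
 [385.4 294. ]] [ 0.47761532 -0.17172395]
[[386.3 256.5]
 [362.8 265.1]
 [387.2 297.1]]
(array([ 0.4777873 , -0.17101975]), np.float64(-2.804640253901705), array([[ 6.49764919, -1.34475891],
       [ 3.19890575,  4.27948598],
       [-9.69655494, -2.93472707]]))
[0.50665733 0.25686512 0.23085107] [ 2.44621486e-01  9.69618053e-01  9.43037926e-04 -5.20474335e-04] 6.5333
```

View pics/c1.png

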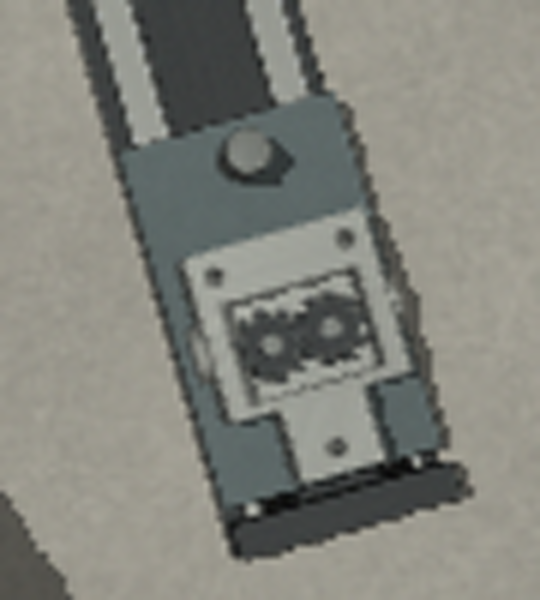

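The carriage plate stands at the stop. The housing holes at about (387.1,259.3), (365.3,265.6) and (385.8,293.9) match the predicted pixels for 83 mm travel. Next is the cover.

Request:
step_arm(
  targets="1 0.016 0.107 0 0 0 -0.013; 1 0.016 0.107 -0.05 0 0 -0.013; 1 0.016 0.107 -0.12 0 0 -0.013; 1 0.016 0.107 -0.19 0 0 -0.013; 1 0.016 0.107 -0.26 0 0 -0.013; 1 0.016 0.107 -0.32 0 0 -0.013; 1 0.016 0.107 -0.32 0 0 -0.013; 1 0.016 0.107 -0.32 0 0 -0.013; 1 0.016 0.107 -0.32 0 0 -0.013",
)

```text
clock: 7.28
eef_pos: [0.5175, 0.3046, 0.0731]
tool_rot: [0.254, 0.967, 0.001, 0.001]
ft_force: [0.7, -0.5, 0.6]
grip_width: 0.0853
grasp_force: 0.0
```

```bash
python3 - <<'E'
from h import *
a=shot("top","top2.png")[220:300,175:255]; b=shot("side","side2.png")[300:400,270:380]
c=np.zeros((500,800,3),np.uint8); c[:400,:400]=cv2.resize(a,(400,400),interpolation=3); c[:364,400:]=cv2.resize(b,(400,364),interpolation=3)
cv2.imwrite("pics/c2.png",c); o=bot.get_obs(); print(o["eef_pos"],o["tool_rot"])
E
```

```text
[0.51830562 0.30527581 0.0743108 ] [0.25385566 0.96723845 0.00187271 0.0018933 ]
```

View pics/c2.png

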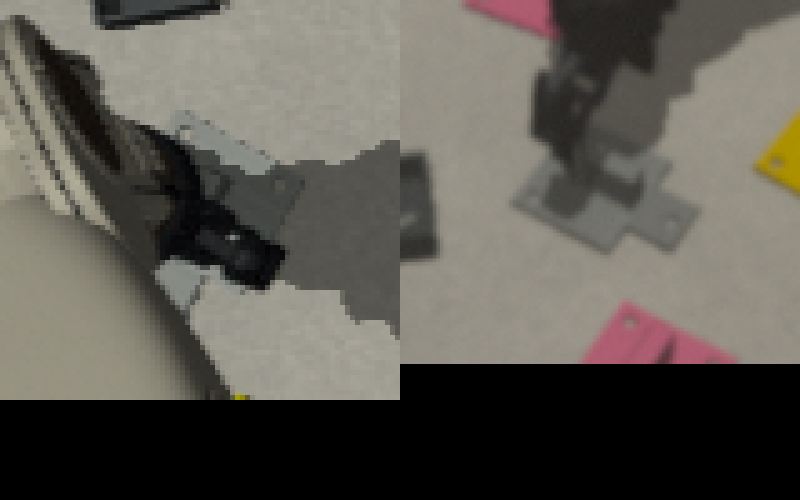

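The crops show the gripper above the grey cover's rib, with the rib between the fingers. I'll make a small correction, descend and grip.

Request:
step_arm(
  targets="1 -0.007 0.01 0 0 0 0.01; 1 -0.007 0.01 -0.04 0 0 0.01; 1 -0.007 0.01 -0.08 0 0 0.01; 1 -0.007 0.01 -0.11 0 0 0.01; 1 -0.007 0.01 -0.124 0 0 0.01; 1 -0.007 0.01 -0.124 0 0 0.01; 1 -0.007 0.01 -0.124 0 0 0.01",
)

```text
clock: 7.97
eef_pos: [0.5132, 0.3099, 0.0102]
tool_rot: [0.25, 0.968, 0.0, 0.0]
ft_force: [0.0, 0.9, 0.4]
grip_width: 0.0856
grasp_force: 0.0
```

Request:
step_arm(
  targets="-0.7 0 0 0 0 0 0; -0.7 0 0 0 0 0 0; -0.7 0 0 0 0 0 0; -0.7 0 0 0 0 0 0; -0.7 0 0 0 0 0 0; -0.7 0 0 0 0 0 0; -0.7 0 0 0 0 0 0; -0.7 0 0 0 0 0 0; -0.7 0 0 0 0 0 0",
)

```text
clock: 8.72
eef_pos: [0.5134, 0.3099, 0.01]
tool_rot: [0.25, 0.968, 0.001, 0.001]
ft_force: [1.3, 1.1, 3.6]
grip_width: 0.015
grasp_force: 59.5
```

Request:
step_arm(
  targets="-1 0 0 0.03 0 0 0; -1 0 0 0.08 0 0 0; -1 0 0 0.14 0 0 0; -1 0 0 0.2 0 0 0; -1 0 0 0.27 0 0 0; -1 0 0 0.34 0 0 0; -1 0 0 0.4 0 0 0; -1 0 0 0.44 0 0 0; -1 0 0 0.44 0 0 0; -1 0 0 0.44 0 0 0",
)

```text
clock: 9.55
eef_pos: [0.5128, 0.3093, 0.2289]
tool_rot: [0.25, 0.968, -0.0, 0.0]
ft_force: [-0.6, -0.6, -4.0]
grip_width: 0.0155
grasp_force: 59.1
```

```bash
python3 - <<'E'
from h import *
o=bot.get_obs(); print(o["eef_pos"],o["tool_rot"],o["ft_force"],o["grip_width"])
E
```

```text
[0.51282322 0.30925297 0.22886205] [ 2.49979728e-01  9.68251068e-01 -1.40399816e-05  7.43683239e-05] [-0.56638954 -0.55261102 -3.97098126] 0.015514690668570363
```

The cover is lifted and held. I'll carry it at height to above the housing and turn it 45°.

Request:
step_arm(
  targets="-1 -0.007 -0.06 0 0 0 0.1; -1 -0.014 -0.13 0 0 0 0.2; -1 -0.02 -0.2 0 0 0 0.3; -1 -0.027 -0.27 0 0 0 0.4; -1 -0.034 -0.34 0 0 0 0.5; -1 -0.04 -0.41 0 0 0 0.6; -1 -0.047 -0.48 0 0 0 0.7; -1 -0.054 -0.55 0 0 0 0.8; -1 -0.06 -0.62 0 0 0 0.9; -1 -0.065 -0.69 0 0 0 1",
)

```text
clock: 10.38
eef_pos: [0.4776, -0.0371, 0.2258]
tool_rot: [-0.142, 0.99, 0.001, -0.003]
ft_force: [1.1, -0.1, -3.1]
grip_width: 0.015
grasp_force: 59.5
```

Request:
step_arm(
  targets="-1 -0.003 -0.07 0 0 0 0; -1 -0.005 -0.14 0 0 0 0; -1 -0.006 -0.2 0 0 0 0; -1 -0.006 -0.25 0 0 0 0; -1 -0.006 -0.276 0 0 0 0; -1 -0.006 -0.276 0 0 0 0; -1 -0.006 -0.276 0 0 0 0; -1 -0.006 -0.276 0 0 0 0; -1 -0.006 -0.276 0 0 0 0",
)

```text
clock: 11.13
eef_pos: [0.477, -0.1723, 0.2285]
tool_rot: [-0.14, 0.99, 0.001, -0.001]
ft_force: [0.5, -0.5, -3.8]
grip_width: 0.0153
grasp_force: 59.5
```

```bash
python3 - <<'E'
from h import *
a=shot("top","top3.png")[210:330,320:440]; b=shot("side","side3.png")[140:270,240:400]
c=np.zeros((400,800,3),np.uint8); c[:400,:400]=cv2.resize(a,(400,400),interpolation=2); c[:325,400:]=cv2.resize(b,(400,325),interpolation=2)
cv2.imwrite("pics/c3.png",c); o=bot.get_obs(); print(o["eef_pos"],o["tool_rot"],o["ft_force"])
E
```

```text
[ 0.47732256 -0.1724354   0.22910978] [-1.40570073e-01  9.90070691e-01  2.13556499e-04 -1.87588820e-04] [-0.1793259  -0.44456961 -4.05142667]
```

View pics/c3.png

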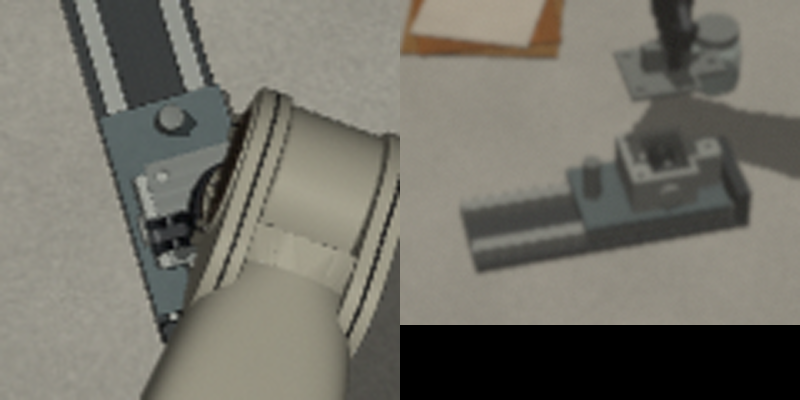

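The side crop shows the cover held level and turned like the housing, about 12 cm above it. The top view is mostly hidden by the wrist. I'll lower to about 4 cm above the flange and measure from the side.

Request:
step_arm(
  targets="-1 0 -0.002 -0.05 0 0 0; -1 0 -0.002 -0.1 0 0 0; -1 0 -0.002 -0.14 0 0 0; -1 0 -0.002 -0.17 0 0 0; -1 0 -0.002 -0.17 0 0 0; -1 0 -0.002 -0.17 0 0 0; -1 0 -0.002 -0.17 0 0 0",
)

```text
clock: 11.82
eef_pos: [0.4782, -0.1745, 0.1455]
tool_rot: [-0.14, 0.99, -0.0, 0.001]
ft_force: [-0.1, 0.1, -2.9]
grip_width: 0.0153
grasp_force: 59.4
```

```bash
python3 - <<'E'
from h import *
o=bot.get_obs(); e=o["eef_pos"]; print(e,o["tool_rot"])
s=shot("side","side4.png"); a=shot("top","top4.png")
s1=cv2.imread("pics/side1.png")
X=slice(270,380);Y=slice(170,250)
c=np.vstack([np.hstack([cv2.resize(s1[180:240,300:360],(400,400),interpolation=2),cv2.resize(s[160:220,300:360],(400,400),interpolation=2)]),np.zeros((200,800,3),np.uint8)])
c[400:600,:200]=cv2.resize(a[250:280,355:385],(200,200),interpolation=2)
cv2.imwrite("pics/c4.png",c)
th=-2.858;R=np.array([[np.cos(th),-np.sin(th)],[np.sin(th),np.cos(th)]])
P=H@R.T
print("pred housing side",proj("side",np.c_[P+[.4776,-.1717],[.095]*3]).round(1).tolist())
print("pred cover side",proj("side",np.c_[P+[.4776,-.1717],[e[2]-.010+.006]*3]).round(1).tolist(),"top",proj("top",np.c_[P+[.4776,-.1717],[e[2]-.004]*3]).round(1).tolist())
E
```

```text
[ 0.47823453 -0.17449525  0.14550798] [-1.40014300e-01  9.90148988e-01 -4.36278302e-04  8.87166715e-04]
pred housing side [[331.2, 196.1], [336.6, 209.9], [363.5, 198.1]]
pred cover side [[331.4, 184.2], [336.8, 198.0], [364.2, 186.2]] top [[389.0, 258.3], [366.5, 264.7], [387.4, 294.1]]
```

View pics/c4.png

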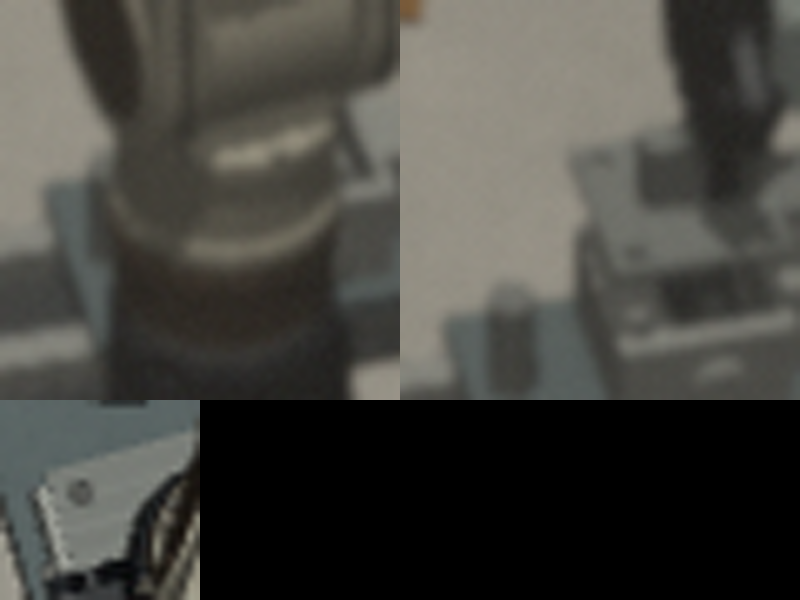

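The side crop shows the cover holes at (329.7,183.4) and (335.1,197.4), and the top crop shows hole 1 at (366.6,263.4). Both put the cover about 4 mm too far in +x. I'll measure the housing's holes in the unblocked side3 picture before correcting.

```bash
python3 - <<'E'
from h import *
s=cv2.imread("pics/side3.png"); t=cv2.imread("pics/top1.png"); f=lambda i:cv2.normalize(i,None,0,255,cv2.NORM_MINMAX)
c=np.zeros((600,800,3),np.uint8); c[:400]=f(cv2.resize(s[185:225,310:390],(800,400),interpolation=2))
for i,(x,y) in enumerate([(387,259),(365,266),(386,294)]): c[400:590,i*200:i*200+190]=f(cv2.resize(t[y-9:y+10,x-9:x+10],(190,190),interpolation=2))
cv2.imwrite("pics/c5.png",c)
E
```

```text
(no output)
```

View pics/c5.png

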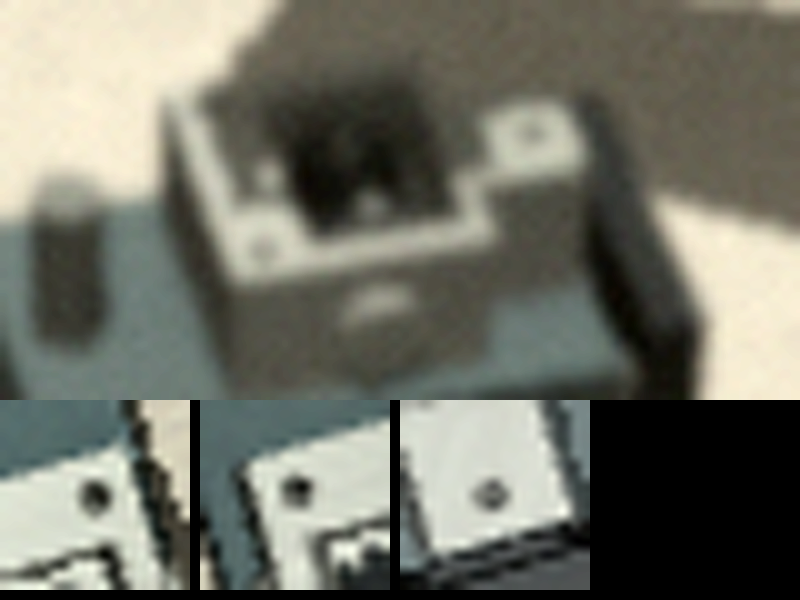

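```bash
python3 - <<'E'
from h import *
t,th,r=fit(plane("top",[(387.15,259.05),(365.25,265.55),(385.65,293.95)],.095)); print(t,th,r.round(1))
R=np.array([[np.cos(th),-np.sin(th)],[np.sin(th),np.cos(th)]]); T=H@R.T+t
hs=plane("side",[(336.05,209.55),(362.85,197.95)],.095)[:,:2]-T[1:]; print("side bias mm",hs*1e3)
z=.1415
print("side cover err mm",((plane("side",[(329.7,183.4),(335.1,197.4)],z)[:,:2]-hs.mean(0)-T[:2])*1e3).round(1))
print("top cover err mm",((plane("top",[(366.6,263.4)],z)[:,:2]-T[1])*1e3).round(1))
E
```

```text
[ 0.47783777 -0.17230908] -2.854078371176458 [[ 0.3 -0.2]
 [-0.1  0.1]
 [-0.1  0.1]]
side bias mm [[ 1.51590177 -0.9866282 ]
 [ 1.71558197  0.18652692]]
side cover err mm [[ 3.2 -2.5]
 [ 3.4 -1.4]]
top cover err mm [[3.6 0.1]]
```

Request:
step_arm(
  targets="-1 -0.007 0.001 0 0 0 0.007; -1 -0.007 0.001 -0.01 0 0 0.007; -1 -0.007 0.001 -0.025 0 0 0.007; -1 -0.007 0.001 -0.038 0 0 0.007; -1 -0.007 0.001 -0.038 0 0 0.007; -1 -0.007 0.001 -0.038 0 0 0.007; -1 -0.007 0.001 -0.038 0 0 0.007; -1 -0.007 0.001 -0.038 0 0 0.007",
)

```text
clock: 12.58
eef_pos: [0.474, -0.1742, 0.1254]
tool_rot: [-0.142, 0.99, -0.0, 0.0]
ft_force: [-0.0, 0.1, -4.3]
grip_width: 0.0152
grasp_force: 59.6
```

```bash
python3 - <<'E'
from h import *
f=lambda i:cv2.normalize(i,None,0,255,cv2.NORM_MINMAX)
s=shot("side","side6.png"); t=shot("top","top6.png"); e=bot.get_obs(); print(e["eef_pos"],e["tool_rot"],e["ft_force"],e["clock"])
c=np.zeros((600,800,3),np.uint8); c[:400]=f(cv2.resize(s[180:220,310:390],(800,400),interpolation=2))
c[400:590,:190]=f(cv2.resize(t[257:276,357:376],(190,190),interpolation=2))
cv2.imwrite("pics/c6.png",c)
th=-2.854;R=np.array([[np.cos(th),-np.sin(th)],[np.sin(th),np.cos(th)]]);T=H@R.T+[.47784,-.17231]
z=e["eef_pos"][2]-.004
print(proj("side",np.c_[T+[.0016,-.0004],[z]*3]).round(1).tolist(),proj("top",np.c_[T,[z]*3]).round(1).tolist())
E
```

```text
[ 0.47409005 -0.1742327   0.12556677] [-1.42338251e-01  9.89818032e-01 -1.31944904e-04  2.63121697e-04] [-0.04855577 -0.209002   -4.09364913] 12.6833
[[330.7, 189.1], [336.2, 202.9], [363.3, 191.1]] [[388.2, 258.6], [366.1, 265.1], [386.8, 294.0]]
```

View pics/c6.png

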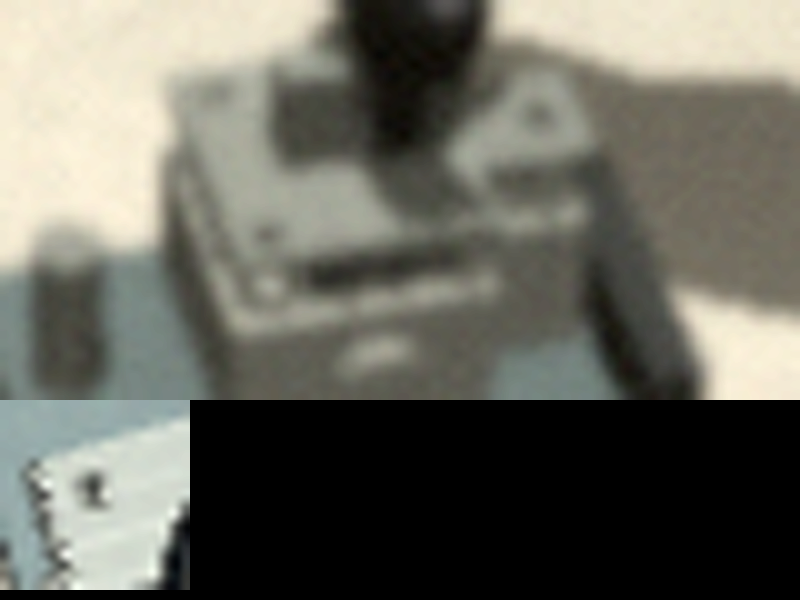

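The side crop shows the cover holes at (331.3,188.9), (336.3,202.8) and (363.4,191.0), within 0.6 px of the aligned prediction. In the top crop, hole 1 at (365.9,265.6) agrees to 0.5 px. That is an error of about 1 mm, with a gap of about 20 mm, so I'm handing in.

```bash
python3 -c "
from workcell import bot
print(bot.job_done())"
```

```text
the job is handed in; nothing more can be done
None
```

I handed the job in with the carriage against its end stop and the cover held level in the gripper about 20 mm above the housing, its three holes lined up to within about 1–2 mm by camera; the hand-in gave no verdict.

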